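# Fetch the sanding block from behind the spray can and the glue bottle

### The arm

A 6-joint arm with a two-finger parallel gripper is mounted at the origin on a cart in front of the work surface, level with it; the furniture and walls round the work are solid. World frame = base frame: x ahead of the robot, y to its left, z up, the work surface at z = 0. Lengths are in m, angles in rad, forces in N, time in s.
With the tool pointing down it reaches from about 0.35 to 0.875 m from the base axis. Payload 15.5 kg.
Tool frame: the origin (TCP) lies midway between the tips of the shut fingers; the grasp point (between the pads) lies 19 mm behind it; z points along the fingers, y is the line along which they close (so a half turn about z gives the same grasp; the last joint's range is limited). The gripper opens to 85 mm and grips with 20 to 120 N. Pads are 22 mm wide; open, the fingers measure 114 mm over their backs; the gripper's body (76 mm by 85 mm) begins 54 mm behind the grasp point. The pads swing forward as they close: fully open they stand 13 mm farther back than shut.
Start: joints at [1.183, 0.494, 1.345, -0, 1.302, -0.096], TCP at [0.18, 0.599, 0.231] pointing down, gripper open.
Joint ranges: [-2.91, 2.91], [-0.82, 2.16], [0.22, 2.67], [-1.22, 4.37], [0.12, 2.79], [-3.08, 3.08]. Speed limits (rad/s): [1.89, 1.89, 2.57, 3.01, 3.01, 3.01].

### API

Orientations are given as a unit quaternion [w, x, y, z].
In Python, from bench import robot gives the robot as it stands. Calls block until the motion is done:
- robot.move_to(position, orientation): joint-space move of the TCP to a pose.
- robot.move_l(position, feed=0.15, orientation=None): straight line of the TCP; orientation=None keeps the orientation; feed is the mean speed in m/s.
- robot.move_j(angles): joint-space move.
- robot.command_gripper(opening): finger opening in m; the grip force is fixed at half the most; returns when the fingers have stopped.
- robot.pause(seconds).
- robot.solve_ik(position, orientation): joint angles nearest the present ones, or None.
- robot.get_obs(): the state.
- robot.grab_frame(name): name is "side" or "top"; returns the picture (480x640x3 uint8, red, green, blue); there is no depth.
- robot.camera_info(name): a dict with "fx", "fy", "cx", "cy" (pixels), "position" and "attitude" of the camera in the world. Camera axes: x right, y up, looking along -z (the intrinsics and any distortion apply to the point x, -y, -z); pixel columns grow to the right and rows downward; lengths in m; the calibration is good to about 2 mm. A picture is of the moment at which its call begins. camera_info takes no time and is no camera call.
A pose or a line that the arm cannot do raises robot.PlanningError and nothing moves.
- robot.finish_job(): hands the job in; it is judged then, once.
The state is a dict: "time_s": time; "qpos": joint angles; "joint_velocities": joint speeds; "joint_torque": joint torques, N m; "ee_pos": TCP position; "ee_rot": TCP orientation; "wrist_force": force on the tool from outside, world axes, zero at the start; "torque": the same for the moment, N m; "grip_width": finger opening in m; "grip_force": force on a finger pad.
Only numpy, scipy, OpenCV 4.12 (cv2) and the standard library are available. Lean on these libraries where they do the work, as an engineer would, in place of code of your own. Each camera call takes 0.05 s, during which the arm holds its last target. There are 200 camera calls.

### The job

The sanding block lies at the back of the wooden supply tray, behind the spray can and the glue bottle. First stand both of these on the rubber mat; while they are there, take the sanding block out and lay it flat on the middle of the hardwood piece, lengthwise along it; then put the spray can and the glue bottle back, each upright in exactly the place in the tray where it stood at the start. Knock nothing over and leave the hardwood piece and everything else on the bench where it lies.

Things in the scene. Friction and masses are not known exactly. Their poses are not given: they have to be found in the camera images.
- spray_can: printed aerosol can with a domed cap, standing upright in the front of the tray; 66 mm diameter, 210 mm tall; the cap, from 181 mm above its foot up, is 58 mm wide: grasp it there, from above, about 187 mm above the foot, so that the gripper clears the neighbour. 0.3 kg. Origin: centre of the underside; z up its axis. It may stand left or right of the bottle.
- glue_bottle: plain pale plastic glue bottle with a paper band and a black ribbed screw cap, standing upright in the front of the tray beside the can, about 7 mm from it; 60 mm diameter, 205 mm tall; the cap, 163 to 205 mm above its foot, is 52 mm wide and straight: grasp it there, from above. 0.3 kg. Origin: centre of the underside; z up its axis.
- sanding_block: brown cork sanding block, 62 x 116 x 34 mm (x, y, z), lying flat in the tray behind the can and the bottle, which stand 7 to 10 mm from it; 0.1 kg. Origin: centre of the underside, long axis y. Either way round will do.
- supply_tray: low open wooden tray fixed to the bench, outside 186 x 180 x 34 mm (x, y, z), walls and floor 6 mm: things in it stand 6 mm above the bench. Origin: centre of the underside; -x is its front, towards the robot. Can and bottle stand at x = -41 mm, y = +35 and -35 mm, the sanding block's centre at x = +30 mm, long axis along y, with 26 mm free behind it.
- rubber_mat: flat dark rubber mat, fixed to the bench, 150 x 240 x 6 mm (x, y, z), the side area where the can and the bottle are put for the time being. Origin: centre of the underside, long axis y; its top is 6 mm above the bench.
- hardwood_piece: dark red-brown hardwood off-cut lying flat and loose on the bench, 70 x 180 x 30 mm (x, y, z), the piece to be sanded. Origin: centre of the underside, long axis y; its top is 30 mm above the bench.
- pencil: flat red carpenter's pencil, 14 x 190 x 8 mm, lying along the hardwood piece, about 80 mm from its centre line; leave it alone. Origin: centre of the underside, long axis y.
- wedge: dark hardwood wedge, 40 x 120 x 30 mm, lying along the other side of the hardwood piece, about 115 mm from its centre line; leave it alone. Origin: centre of the underside, long axis y.
- tape_measure: yellow tape measure, 76 x 94 x 34 mm, lying near the front edge of the bench; leave it alone. Origin: centre of the underside.
- square_offcut: pale square-section wood off-cut, 45 x 140 x 45 mm, lying near the front edge of the bench; leave it alone. Origin: centre of the underside, long axis y.
There are look-alikes about, which are no part of the job. What is shaped like the spray_can but green is not meant. What is shaped like the glue_bottle but orange or purple is not meant.

How it is judged:
On the way, in this order (a step that is already met when the one before it is completed fails the run):
1. the spray can and the glue bottle stand upright and released on the rubber mat, the sanding block still lying in its place in the tray (x of spray_can in the frame of rubber_mat between -0.07 and 0.07 m and y of spray_can in the frame of rubber_mat between -0.115 and 0.115 m and z of spray_can in the frame of rubber_mat between 0.002 and 0.01 m and angle between each of spray_can, glue_bottle's own z axis and vertical below 0.1 rad and linear speed of each of spray_can, glue_bottle below 0.02 m/s and angular speed of each of spray_can, glue_bottle below 0.2 rad/s and contact force between each of spray_can, glue_bottle and the fingers below 0.1 N and x of glue_bottle in the frame of rubber_mat between -0.07 and 0.07 m and y of glue_bottle in the frame of rubber_mat between -0.115 and 0.115 m and z of glue_bottle in the frame of rubber_mat between 0.002 and 0.01 m and x of sanding_block in the frame of supply_tray between 0.01 and 0.05 m and y of sanding_block in the frame of supply_tray between -0.02 and 0.02 m and z of sanding_block in the frame of supply_tray between 0.001 and 0.011 m), for 0.2 s.
2. the sanding block lies flat and released on the middle of the hardwood piece, lengthwise, while the can and the bottle still stand on the mat (x of spray_can in the frame of rubber_mat between -0.07 and 0.07 m and y of spray_can in the frame of rubber_mat between -0.115 and 0.115 m and z of spray_can in the frame of rubber_mat between 0.002 and 0.01 m and angle between each of spray_can, glue_bottle, sanding_block's own z axis and vertical below 0.1 rad and linear speed of each of spray_can, glue_bottle, sanding_block below 0.02 m/s and angular speed of each of spray_can, glue_bottle, sanding_block below 0.2 rad/s and contact force between each of spray_can, glue_bottle, sanding_block and the fingers below 0.1 N and x of glue_bottle in the frame of rubber_mat between -0.07 and 0.07 m and y of glue_bottle in the frame of rubber_mat between -0.115 and 0.115 m and z of glue_bottle in the frame of rubber_mat between 0.002 and 0.01 m and x of sanding_block in the frame of hardwood_piece between -0.015 and 0.015 m and y of sanding_block in the frame of hardwood_piece between -0.03 and 0.03 m and z of sanding_block in the frame of hardwood_piece between 0.025 and 0.035 m and angle between the y axis of sanding_block and the y axis of hardwood_piece, either way round below 0.2 rad), for 0.2 s.
At the end, for the whole second after the job is handed in: The sanding block lies flat on the hardwood piece, its centre within 15 mm across and 30 mm along of the piece's centre, lengthwise within 0.2 rad; the spray can and the glue bottle stand upright, each within 15 mm of where it stood at the start; all released and at rest (x of sanding_block in the frame of hardwood_piece between -0.015 and 0.015 m and y of sanding_block in the frame of hardwood_piece between -0.03 and 0.03 m and z of sanding_block in the frame of hardwood_piece between 0.025 and 0.035 m and angle between the y axis of sanding_block and the y axis of hardwood_piece, either way round below 0.2 rad and angle between each of sanding_block, spray_can, glue_bottle's own z axis and vertical below 0.1 rad and linear speed of each of sanding_block, spray_can, glue_bottle below 0.02 m/s and angular speed of each of sanding_block, spray_can, glue_bottle below 0.2 rad/s and contact force between each of sanding_block, spray_can, glue_bottle and the fingers below 0.1 N and distance of each of spray_can, glue_bottle from where it was at the start of the episode below 0.015 m); the robot touches nothing.
It fails at once if the spray can or the glue bottle is knocked over or laid down (angle between any of spray_can, glue_bottle's own z axis and vertical above 0.8 rad).
It fails at once if the hardwood piece is shifted by more than 30 mm (distance of hardwood_piece from where it was at the start of the episode above 0.03 m).
It fails at once if the pencil, the wedge, the tape measure or the pale square off-cut is shifted by more than 30 mm (distance of any of pencil, wedge, tape_measure, square_offcut from where it was at the start of the episode above 0.03 m).
It also fails if it takes over 112 s, if anything falls off the work surface, if the arm or the gripper's body presses on something with over 40 N, if the wrist force passes 120 N, or if a joint passes its speed limit or range.

## Working session

There is one attempt and no reset: what is moved stays moved. The work goes in short steps, each a Python script; the robot and the scene stay as the last script left them, time stands still between calls to the robot, and variables do not carry over. Pictures are saved under pics/ and viewed, at most 14 in all, crops included, and the job is handed in when it is done.

```bash
ls; mkdir -p pics; python3 - <<'E'
from bench import robot
import cv2,numpy as np
for n in("top","side"):
    print(n,robot.camera_info(n)); cv2.imwrite(f"pics/{n}0.png",robot.grab_frame(n)[:,:,::-1])
print(robot.get_obs())
E
```

```text
pics
top {'fx': 587.5654682500282, 'fy': 587.5654682500282, 'cx': 313.0723663371988, 'cy': 241.96343235573295, 'position': array([ 0.06899812, -0.24051277,  1.30820812]), 'attitude': array([ 0.82584526,  0.17111153, -0.10486091, -0.52697689])}
side {'fx': 503.0082110267078, 'fy': 503.0082110267078, 'cx': 321.3530997046937, 'cy': 238.40782246966785, 'position': array([ 0.0921886 , -1.24446013,  0.80623922]), 'attitude': array([ 0.84741892,  0.49980863, -0.07948356, -0.16048326])}
{'time_s': 0.1, 'qpos': array([ 1.18350620e+00,  4.94092638e-01,  1.34610184e+00, -6.51227167e-07,
        1.30247587e+00, -9.54931076e-02]), 'joint_velocities': array([ 0.00056386, -0.00040866, -0.00208887,  0.00031998, -0.00082222,
       -0.00032324]), 'joint_torque': array([ 5.35807048e-04, -8.83585310e+01, -3.84566510e+01, -1.13020067e-04,
        5.31240177e-03,  4.64823393e-05]), 'ee_pos': array([0.17966259, 0.59827223, 0.23076647]), 'ee_rot': array([-1.28509363e-04,  1.45381345e-01,  9.89375548e-01, -5.23301192e-04]), 'wrist_force': array([-0.33241367, -0.11284377,  0.08216878]), 'torque': array([ 0.03012761, -0.01776649,  0.06760922]), 'grip_force': 0.0, 'grip_width': 0.08531227126660249}
```

View pics/top0.png

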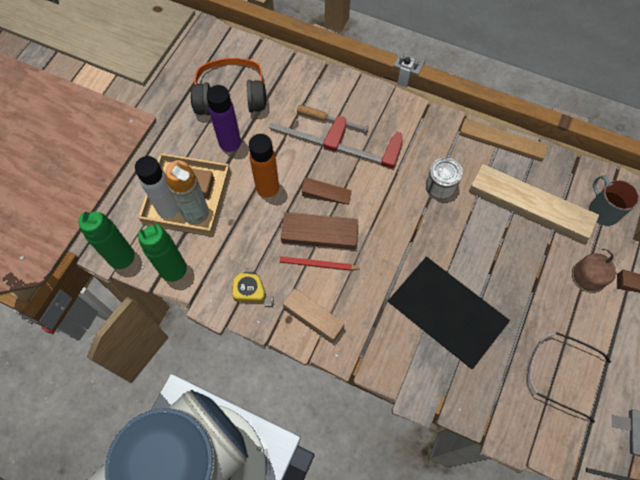

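View pics/side0.png

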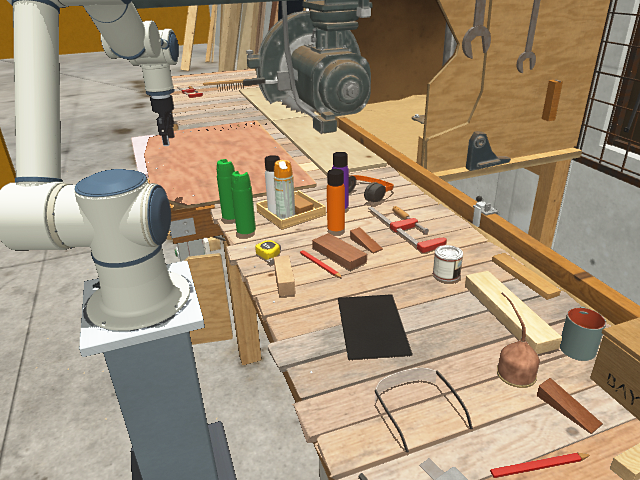

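The glue candidates in the top view are the pale bottle (157,188), the orange one (263,165) and the purple one (223,118). The can candidates are the printed can with the orange cap (183,190) and the green ones (105,240) and (163,253). By the description I choose the pale bottle and the printed can, both in the tray (185,195). The hardwood is at (320,230), the mat at (448,310), the wedge at (327,190) and the pencil at (318,264). Next I check with close crops.

```bash
cat > h.py <<'E'
import numpy as np, cv2
from scipy.spatial.transform import Rotation as R
def cam(robot,n):
    c=robot.camera_info(n); q=c["attitude"]
    return c, R.from_quat(np.r_[q[1:],q[0]]).as_matrix()
def px2w(robot,n,uv,z):
    c,M=cam(robot,n); uv=np.atleast_2d(np.float64(uv))
    d=np.c_[(uv[:,0]-c["cx"])/c["fx"],-(uv[:,1]-c["cy"])/c["fy"],-np.ones(len(uv))]@M.T
    p=c["position"]; return p+d*((z-p[2])/d[:,2])[:,None]
def w2px(robot,n,P):
    c,M=cam(robot,n); q=(np.atleast_2d(P)-c["position"])@M
    return np.c_[c["cx"]+c["fx"]*q[:,0]/-q[:,2],c["cy"]-c["fy"]*q[:,1]/-q[:,2]]
E
python3 - <<'E'
from bench import robot
import h,cv2,numpy as np
a=cv2.imread("pics/top0.png")
cv2.imwrite("pics/tray.png",cv2.resize(a[145:240,125:245],None,fx=6,fy=6,interpolation=cv2.INTER_CUBIC))
cv2.imwrite("pics/hw.png",cv2.resize(a[195:280,270:370],None,fx=6,fy=6,interpolation=cv2.INTER_CUBIC))
m=(a.max(2)<45).astype(np.uint8)
m[:250]=0;m[370:]=0;m[:,:380]=0;m[:,515:]=0
c=max(cv2.findContours(m,0,2)[0],key=cv2.contourArea); r=cv2.approxPolyDP(c,6,True)[:,0]
w=h.px2w(robot,"top",r,.006); print(r.tolist(),w.round(4).tolist(),np.linalg.norm(w-np.roll(w,1,0),axis=1))
E
```

```text
[[426, 257], [388, 301], [471, 368], [508, 320]] [[0.6473, -0.2572, 0.006], [0.508, -0.2164, 0.006], [0.4421, -0.4403, 0.006], [0.5809, -0.4809, 0.006]] [0.23333657 0.1451726  0.23336799 0.14467334]
```

View pics/tray.png

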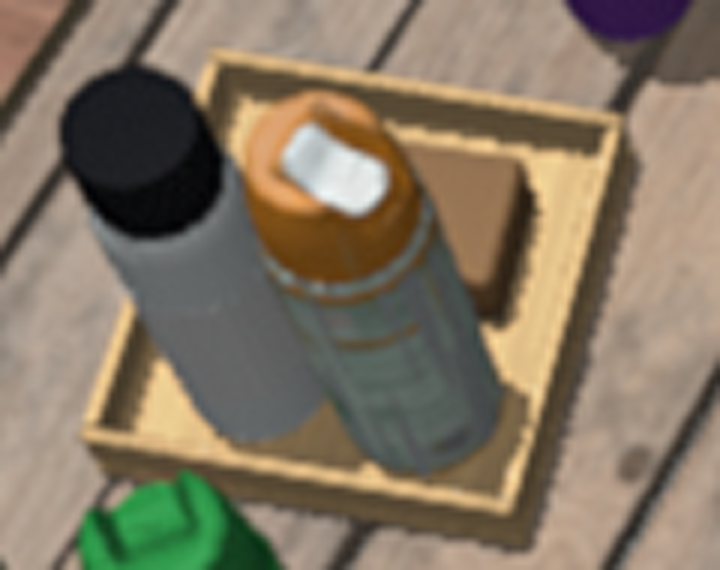

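View pics/hw.png

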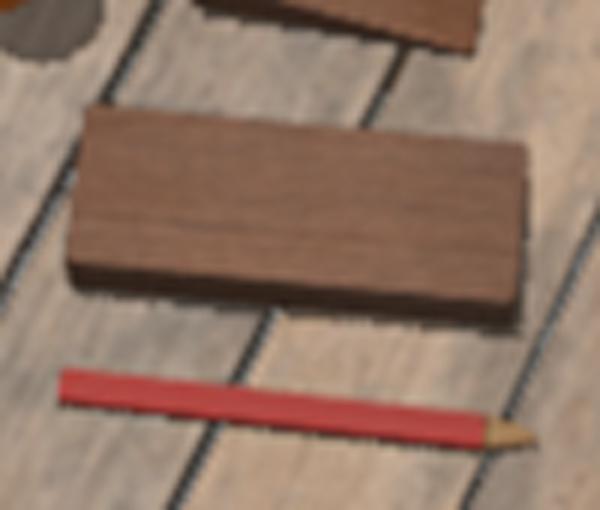

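Tray crop: the printed can with the orange cap is on the right (-y side) and the pale bottle is on the left, with the cork block behind them. Rim corners in the crop are (212,52), (622,118), (510,515) and (85,435). Hardwood top corners in its crop are (87,108), (527,142), (515,305) and (68,262).

```bash
cat >> h.py <<'E'
def rect(W,L):   # corners order: back-left, back-right, front-right, front-left -> centre,yaw (local x = back)
    c=W.mean(0); y=(W[0]-W[1]+W[3]-W[2])/2; x=(W[0]-W[3]+W[1]-W[2])/2
    yx=np.arctan2(x[1],x[0]); yy=np.arctan2(-y[0],y[1]); print("centre",c.round(4),"size",np.linalg.norm(x).round(4),np.linalg.norm(y).round(4),"yaw",yx.round(3),yy.round(3))
    return c[:2],yy
E
python3 - <<'E'
from bench import robot
import h,numpy as np
o=lambda p,ox,oy:(np.array(p)+.5)/6-.5+[ox,oy]
T,ty=h.rect(h.px2w(robot,"top",o([(212,52),(622,118),(510,515),(85,435)],125,145),.034),0)
H,hy=h.rect(h.px2w(robot,"top",o([(87,108),(527,142),(515,305),(68,262)],270,195),.03),0)
M,my=h.rect(h.px2w(robot,"top",[(426,257),(508,320),(471,368),(388,301)],.006),0)
r=lambda a,v:np.array([[np.cos(a),-np.sin(a)],[np.sin(a),np.cos(a)]])@v
for n,v,z in(("glue",(-.041,.035),.211),("can",(-.041,-.035),.216),("block",(.03,0),.04),("blkcorner",(.061,-.058),.04),("blkcorner2",(-.001,-.058),.04)):
    p=np.r_[T+r(ty,v),z]; u=h.w2px(robot,"top",p)[0]; print(n,p.round(4),u, (u-[125,145]+.5)*6-.5, "reach",np.hypot(*p[:2]),"side",h.w2px(robot,"side",p))
for n,u in(("green1",(95,217)),("green2",(150,232)),("purple",(217,95)),("orange",(262,145)),):
    print(n,h.px2w(robot,"top",u,.205).round(3))
print(h.px2w(robot,"top",o([(130,127)],125,145),.211))
# side-camera check: hardwood, tray, mat centres
for n,p in(("T",[*T,.006]),("H",[*H,.03]),("M",[*M,.006])): print(n,h.w2px(robot,"side",p))
E
```

```text
centre [0.5508 0.3433 0.034 ] size 0.1831 0.1773 yaw 0.253 0.242
centre [ 5.985e-01 -1.000e-04  3.000e-02] size 0.0696 0.1774 yaw 0.343 0.338
centre [ 0.5446 -0.3487  0.006 ] size 0.1449 0.2334 yaw -0.285 -0.287
glue [0.5026 0.3675 0.211 ] [146.13466279 165.32826214] [129.30797675 124.46957284] reach 0.6226400860285666 side [[272.9351531  156.34915544]]
can [0.5194 0.2995 0.216 ] [176.85788938 169.50493266] [313.64733629 149.52959594] reach 0.5995667192358001 side [[283.1926053  160.59959666]]
block [0.58   0.3505 0.04  ] [187.06268323 178.69590951] [374.87609941 204.67545709] reach 0.6776348954925977 side [[298.14017489 199.55027044]]
blkcorner [0.6239 0.3016 0.04  ] [213.0703181  171.80717778] [530.92190858 163.34306671] reach 0.6930095533651789 side [[314.08662499 202.72783313]]
blkcorner2 [0.5637 0.2868 0.04  ] [206.48680891 193.60711319] [491.42085346 294.14267917] reach 0.6324821955996516 side [[299.44428198 207.30892966]]
green1 [[0.354 0.403 0.205]]
green2 [[0.372 0.281 0.205]]
purple [[0.733 0.32  0.205]]
orange [[0.656 0.166 0.205]]
[[0.50184277 0.36669662 0.211     ]]
T [[291.60874584 210.17636227]]
H [[339.68397942 245.31878645]]
M [[372.915861   321.90913314]]
```

The tray, hardwood and mat all check out: sizes are within 3 % and the predicted glue cap is within 1 mm of the one I measured. Now moving, can first.

```bash
cat >> h.py <<'E'
def rot(a,v): return np.array([[np.cos(a),-np.sin(a)],[np.sin(a),np.cos(a)]])@np.array(v)
def quat(phi):
    y=np.array([np.cos(phi),np.sin(phi),0]); z=np.array([0,0,-1.]); q=R.from_matrix(np.c_[np.cross(y,z),y,z]).as_quat(); return np.r_[q[3],q[:3]]
T,ty=np.array([.5508,.3433]),.245
H,hy=np.array([.5985,0.]),.34
M,my=np.array([.5446,-.3487]),-.287
GLUE=T+rot(ty,(-.041,.035)); CAN=T+rot(ty,(-.041,-.035)); BLK=T+rot(ty,(.03,0))
MG=M+rot(my,(0,.055)); MC=M+rot(my,(0,-.055))
def rep(r,s):
    o=r.get_obs(); print(s,"t",round(o["time_s"],1),"p",o["ee_pos"].round(4),"w",round(o["grip_width"],4),"gf",round(float(o["grip_force"]),1),"wf",o["wrist_force"].round(1))
def transfer(r,a,pa,za,b,pb,zb,zt,ztb=None,w=.085):
    """pick at xy a (finger axis pa, TCP height za), set down at b; zt = transit height carrying"""
    r.move_to([*a,zt],quat(pa)); r.command_gripper(w)
    r.move_l([*a,za+.06],.25); r.move_l([*a,za],.06); rep(r,"at pick")
    r.command_gripper(.03); r.pause(.2); rep(r,"gripped")
    r.move_l([*a,za+.03],.06); r.move_l([*a,zt],.2); rep(r,"lifted")
    r.move_to([*b,zt],quat(pb)); r.pause(.2)
    r.move_l([*b,zb+.04],.2); r.move_l([*b,zb+.001],.05); r.pause(.3); rep(r,"at place")
    r.command_gripper(w); r.pause(.2); r.move_l([*b,zb+.08],.12); r.move_l([*b,max(zt-.1,zb+.1)],.25); rep(r,"released")
E
python3 - <<'E'
from bench import robot
import h,cv2
for xy,p in((h.CAN,h.ty),(h.GLUE,h.ty),(h.MC,h.my),(h.MG,h.my)):
    for z in(.174,.42): print(z,robot.solve_ik([*xy,z],h.quat(p)))
p=robot.get_obs()["ee_pos"]; robot.move_l([p[0],p[1],.42],.25)
h.transfer(robot,h.CAN,h.ty,.174,h.MC,h.my,.174,.42)
cv2.imwrite("pics/t1.png",robot.grab_frame("top")[:,:,::-1])
E
```

```text
0.174 [ 4.23255379e-01  5.17309086e-01  1.47882879e+00 -4.44089210e-16
  1.14545477e+00  1.78255379e-01]
0.42 [ 4.23255379e-01  3.41109496e-01  1.09121999e+00 -4.44089210e-16
  1.70926317e+00  1.78255379e-01]
0.174 [ 5.35278171e-01  5.46986615e-01  1.41972385e+00 -4.44089210e-16
  1.17488219e+00  2.90278171e-01]
0.42 [ 5.35278171e-01  3.80024429e-01  1.03169963e+00 -4.44089210e-16
  1.72986859e+00  2.90278171e-01]
0.174 [-7.39001185e-01  6.02362411e-01  1.30756637e+00 -4.44089210e-16
  1.23166387e+00 -4.52001185e-01]
0.42 [-7.39001185e-01  4.52899559e-01  9.14774806e-01 -4.44089210e-16
  1.77391829e+00 -4.52001185e-01]
0.174 [-5.80261116e-01  5.61543500e-01  1.39046828e+00 -4.44089210e-16
  1.18958087e+00 -2.93261116e-01]
0.42 [-5.80261116e-01  3.99136481e-01  1.00171735e+00 -4.44089210e-16
  1.74073882e+00 -2.93261116e-01]
at pick t 4.9 p [0.5197 0.2995 0.1744] w 0.0853 gf 0.0 wf [ 0.2 -0.   0.2]
gripped t 5.5 p [0.5198 0.2996 0.1751] w 0.0563 gf 61.8 wf [-2.6  0.1 12.3]
lifted t 7.4 p [0.5192 0.2992 0.4188] w 0.0561 gf 64.3 wf [ 0.1  0.1 -3.7]
at place t 12.5 p [ 0.5289 -0.4015  0.1753] w 0.0559 gf 65.5 wf [-4.7  2.2  6. ]
released t 14.3 p [ 0.5291 -0.4015  0.32  ] w 0.0853 gf 0.0 wf [ 0.9  0.6 -0.8]
```

View pics/t1.png

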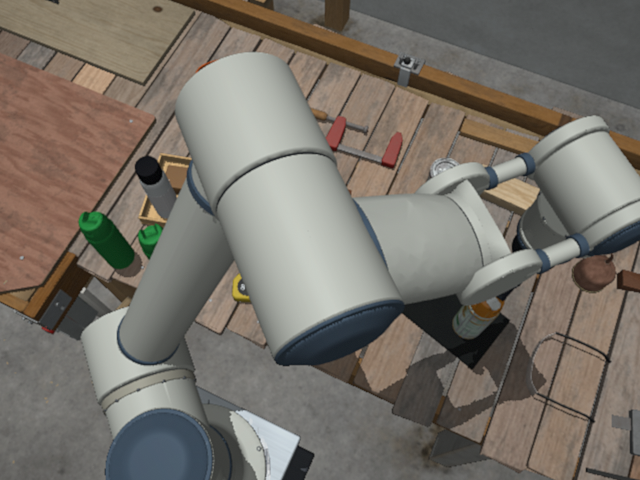

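The can stands upright on the mat at (478,315), with the gripper clear of it. Next is the glue bottle.

```bash
python3 - <<'E'
from bench import robot
import h,cv2
h.transfer(robot,h.GLUE,h.ty,.169,h.MG,h.my,.169,.42)
robot.move_to([*h.BLK,.25],h.quat(h.ty)); robot.command_gripper(.074); h.rep(robot,"above block")
cv2.imwrite("pics/t2.png",robot.grab_frame("top")[:,:,::-1]);cv2.imwrite("pics/s2.png",robot.grab_frame("side")[140:380,180:500,::-1].repeat(2,0).repeat(2,1))
E
```

```text
at pick t 19.4 p [0.5027 0.3674 0.1694] w 0.0852 gf 0.0 wf [-0.6  0.9  0.4]
gripped t 20.0 p [0.5023 0.3673 0.1695] w 0.0509 gf 61.2 wf [-3.2 -1.5  7.5]
lifted t 21.9 p [0.5022 0.3671 0.4188] w 0.0507 gf 62.7 wf [-0.2  0.1 -2.8]
at place t 26.9 p [ 0.5602 -0.296   0.17  ] w 0.051 gf 62.8 wf [-0.5  0.2 -3.2]
released t 28.8 p [ 0.5602 -0.296   0.3199] w 0.0853 gf 0.0 wf [0.  0.3 0.6]
above block t 31.4 p [0.5801 0.3502 0.25  ] w 0.074 gf 0.0 wf [ 0.7  0.4 -1.2]
```

View pics/t2.png

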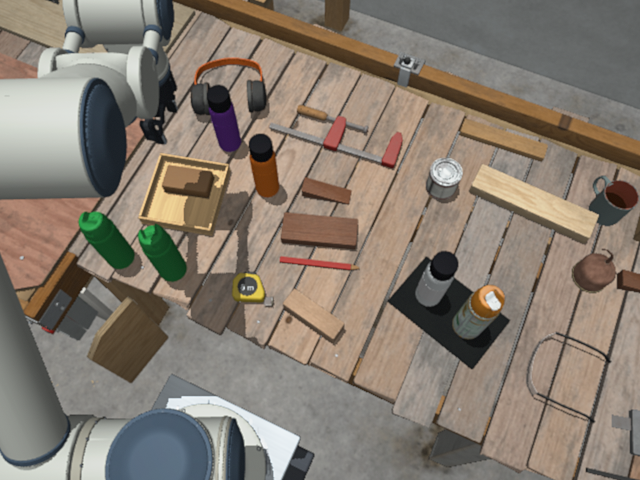

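View pics/s2.png

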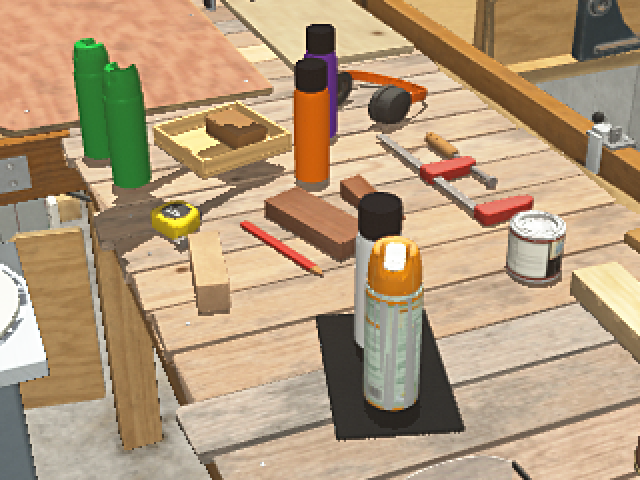

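Both items stand upright on the mat (bottle at (437,280), can at (479,312)). The block is undisturbed at (187,180), as predicted. I carry it high, because the orange bottle is near the path.

```bash
python3 - <<'E'
from bench import robot
import h,cv2
h.transfer(robot,h.BLK,h.ty,.011,h.H,h.hy,.035,.34,w=.074)
p=robot.get_obs()["ee_pos"]; robot.move_l([p[0],p[1],.34],.25)
robot.move_to([*h.MG,.34],h.quat(h.my)); h.rep(robot,"above glue")
cv2.imwrite("pics/t3.png",robot.grab_frame("top")[:,:,::-1]);cv2.imwrite("pics/s3.png",robot.grab_frame("side")[140:380,180:500,::-1].repeat(2,0).repeat(2,1))
E
```

```text
at pick t 34.5 p [0.5802 0.3507 0.0114] w 0.0741 gf 0.0 wf [ 0.4  0.4 -0.5]
gripped t 35.0 p [0.5802 0.3507 0.0118] w 0.061 gf 65.7 wf [-0.3  0.2  5.7]
lifted t 37.3 p [0.5796 0.3504 0.3389] w 0.061 gf 64.9 wf [-1.6  0.2 -1.4]
at place t 41.5 p [ 0.5986 -0.      0.036 ] w 0.0609 gf 65.0 wf [-0.2 -0.3 -0.1]
released t 43.5 p [0.5981 0.     0.2394] w 0.0741 gf 0.0 wf [ 0.6  0.1 -0.4]
above glue t 45.2 p [ 0.5605 -0.2948  0.3397] w 0.0738 gf 0.0 wf [-0.1  0.8 -0.6]
```

View pics/s3.png

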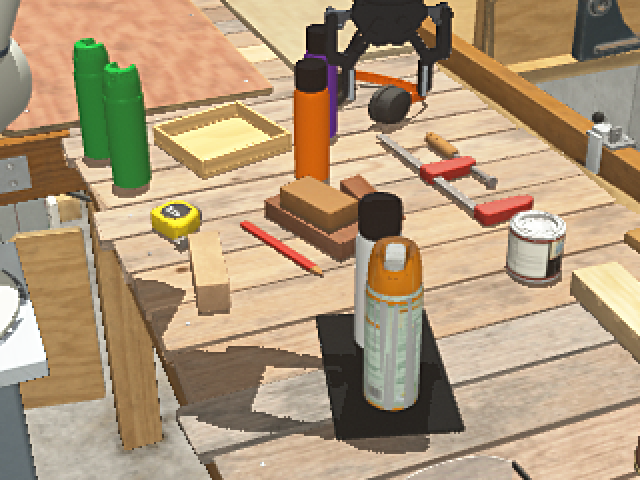

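View pics/t3.png

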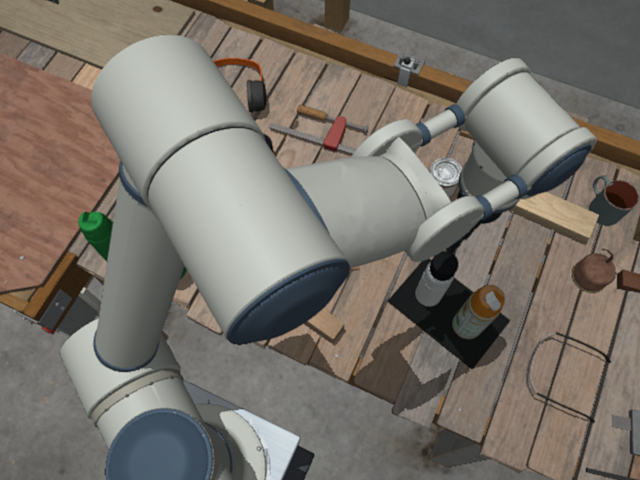

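The block lies flat and centred on the hardwood, the mat items still stand, and the pencil and wedge are untouched. I put the bottle back, then the can.

```bash
python3 - <<'E'
from bench import robot
import h,cv2
h.transfer(robot,h.MG,h.my,.169,h.GLUE,h.ty,.169,.42)
h.transfer(robot,h.MC,h.my,.174,h.CAN,h.ty,.174,.42)
p=robot.get_obs()["ee_pos"]; robot.move_l([p[0],p[1],.42],.25)
robot.move_to([*h.MC,.42],h.quat(h.my)); h.rep(robot,"away")
robot.move_j(robot.get_obs()["qpos"]+[-.7,0,0,0,0,0])
cv2.imwrite("pics/t4.png",robot.grab_frame("top")[:,:,::-1]);cv2.imwrite("pics/s4.png",robot.grab_frame("side")[140:380,180:500,::-1].repeat(2,0).repeat(2,1))
E
```

```text
at pick t 48.0 p [ 0.5604 -0.2961  0.1694] w 0.0855 gf 0.0 wf [0.6 0.1 0.2]
gripped t 48.6 p [ 0.56   -0.296   0.1696] w 0.0509 gf 61.3 wf [-2.   0.9  7.2]
lifted t 50.5 p [ 0.5598 -0.2957  0.4187] w 0.0508 gf 62.8 wf [-0.4 -0.5 -4.1]
at place t 55.6 p [0.5026 0.3673 0.17  ] w 0.0508 gf 62.9 wf [-0.5  0.1 -2.8]
released t 57.4 p [0.5026 0.3673 0.3199] w 0.0849 gf 0.0 wf [-0.6 -0.3  0.2]
at pick t 62.4 p [ 0.5292 -0.4016  0.1745] w 0.0849 gf 0.0 wf [-0.1 -0.   0.9]
gripped t 63.0 p [ 0.5293 -0.4018  0.1751] w 0.0565 gf 62.4 wf [-1.7  1.4  9.9]
lifted t 64.9 p [ 0.5288 -0.4012  0.4187] w 0.0563 gf 64.2 wf [-0.  -0.5 -4.6]
at place t 70.0 p [0.5194 0.2994 0.1753] w 0.0561 gf 65.5 wf [-2.7 -0.9  6. ]
released t 71.8 p [0.5196 0.2994 0.32  ] w 0.0847 gf 0.0 wf [-0.7 -0.8 -0.3]
away t 74.9 p [ 0.5295 -0.4007  0.4201] w 0.0853 gf 0.0 wf [-0.7  0.5  0.4]
```

View pics/t4.png

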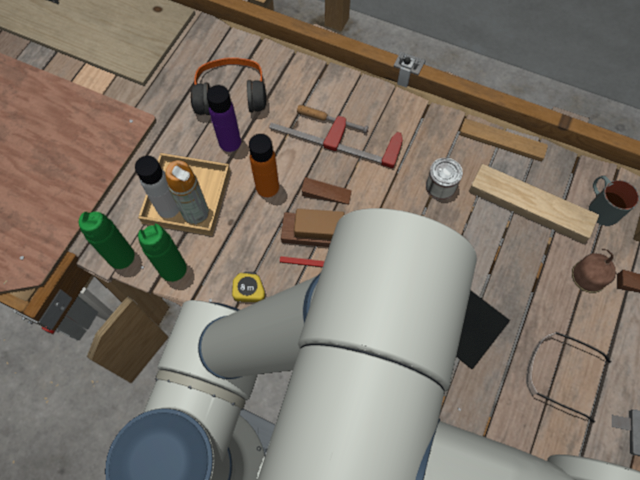

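View pics/s4.png

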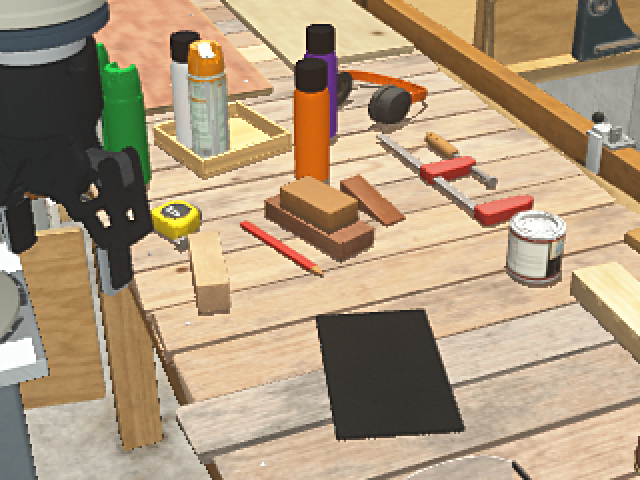

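The bottle (157,188) and the can (183,190) stand upright on their starting pixels. The block lies on the hardwood, everything else is unmoved, and the arm is clear.

```bash
python3 - <<'E'
from bench import robot
print(robot.finish_job())
E
```

```text
the job is handed in; nothing more can be done
None
```

The job is handed in: in the last pictures the sanding block lies flat and lengthwise on the middle of the hardwood piece, the spray can and glue bottle stand upright back in their places in the tray, and nothing else has moved (about 76 s of the 112 s used; no verdict was returned).

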